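Set the recipe screen for the cook

TASK

The cook is about to work at the wooden chopping board: turn the recipe screen on its stand so that it faces the middle of the board, and lean it back to 40 degrees from upright. Handle the screen gently, never pressing or squeezing it with more than about 20 N, and do not shift or topple the board, the baking tray, the oil bottle or the pepper mill.

Things in the scene. Friction and masses are not known exactly. Their poses are not given: they have to be found in the camera images.
- stand: the recipe screen's stand with all it carries. Its aluminium foot is a disc, 136 mm across and 15 mm high, screwed to the counter; origin: centre of its underside, on the vertical swivel axis. A thin post (18 mm thick) on the axis carries the screen. The foot's yaw is the zero of the swivel joint
- swivel (a joint): turn of the post and screen on the foot about the vertical axis, rad, positive is counter-clockwise from above, range -1.75 to 1.75; at 0 the screen faces the foot's -x direction. Stiff: stays where left, takes about 0.22 N m
- tilt (a joint): lean of the screen, rad: 0 is upright, positive is leaning back (top edge moves away from the side that the screen faces), range -0.1 to 1.2. Stiff: stays where left, takes about 0.28 N m
- pivot (a point): point 150 mm above the counter where the swivel axis meets the level tilt axis, just behind the middle of the screen. It turns with the swivel joint only: its z is up, the screen faces its -x, the tilt axis is its y
- screen_mid (a point): middle of the screen's front (display) face, 28 mm in front of the pivot when upright. The screen is an aluminium-backed slab 240 mm wide, 165 mm high and 10 mm thick, its flat back 18 mm in front of the pivot; its pale display with a black surround is on the front. The point turns with the screen: -x is out of the display, y along the width, z up along its height
- screen_top (a point): middle of the screen's top edge, at half its thickness, 82.5 mm above screen_mid along the slab; axes as screen_mid
- board: wooden chopping board, 200 by 260 mm, 20 mm thick, with a 50 mm wide, 29 mm long tab on each short end; 1.1 kg, loose, lying left or right of the robot's front. Origin: centre of its underside
- board_mid (a point): middle of the chopping board's upper face
- tray: steel baking tray with a raised rim, 200 by 260 mm, 28 mm high, loose, lying on the other side from the board. Origin: centre of its underside
- oil: green glass oil bottle, 62 mm across, 200 mm high, loose, standing to one side of the screen. Origin: centre of its underside, z up
- mill: dark wooden pepper mill, 58 mm across, 168 mm high, loose, standing to one side of the screen. Origin: centre of its underside, z up

How it is judged:
By the outcome, as a careful person would: the job done as asked, in the order asked, and still so for the second after the job is handed in, with the robot touching nothing.
It also fails if it takes over 48 s, if anything falls off the work surface, if the arm or the gripper's body presses on something with over 40 N, if the wrist force passes 120 N, or if a joint passes its speed limit or range.

ROBOT

A 7-joint arm with a two-finger parallel gripper is mounted at the origin on the work surface. World frame = base frame: x ahead of the robot, y to its left, z up, the work surface at z = 0. Lengths are in m, angles in rad, forces in N, time in s.
With the tool pointing down it reaches from about 0.425 to 0.875 m from the base axis. Payload 8.4 kg.
Tool frame: the origin (TCP) lies between the finger pads; the fingertips stand 17 mm ahead of it and the grasp point (between the pads) lies 2 mm behind it; z points along the fingers, y is the line along which they close (so a half turn about z gives the same grasp; the last joint's range is limited). The gripper opens to 85 mm and grips with 20 to 120 N. Pads are 22 mm wide; open, the fingers measure 114 mm over their backs; the gripper's body (76 mm by 85 mm) begins 54 mm behind the grasp point. The pads swing forward as they close: fully open they stand 13 mm farther back than shut.
Start: joints at [1.17, 0.333, 0.04, 1.465, -0.013, 1.343, -0.059], TCP at [0.193, -0.621, 0.248] pointing down, gripper open.
Joint ranges: [-2.58, 2.58], [-0.38, 2.09], [-1.3, 1.39], [0.25, 2.4], [-1.5, 4.64], [0.08, 2.09], [-2.65, 2.65]. Speed limits (rad/s): [2.22, 2.22, 2.79, 2.79, 3.14, 3.14, 3.14].

INTERFACE

Orientations are given as a 3x3 rotation matrix whose columns are the frame's x, y, z axes.
In Python, from workcell import * gives the robot as it stands.
- The arm moves only by the tool play_rows, never from a script. Its argument "plan" is one flat list of numbers, 4 for each row, row after row: the shift along the tool's x, y, z in mm, then the turn about the tool's z in degrees. A call has 1 to 20 rows; each row is the pose to reach, as a shift and turn from the pose commanded when the call began, along the tool's axes at that moment; what a row does not reach only later rows make up. A row lasts 1/10 s, in which the tool goes at most 50 mm and 8.59 degrees, less where a joint would pass 70% of its speed; a pose out of reach is approached as far as the arm can. A call with a gripper value outside its range is refused whole. "claw" is the opening, from 0 (shut) to 1 (fully open), set as the call begins (left out, the last holds). The fingers move at their own pace and stop on an object; the grip force is fixed at half the most. Time passes only in rows, so rows that repeat a pose let the fingers close. It gives the time, the measured TCP pose, the force, the opening and the grip force at its end, in the units of the state.
- read_state(): the state, without advancing time (a new reading comes with each control period).
- get_image(name): name is "scene" or "top"; returns a dict with "image" (420x560x3 uint8, red, green, blue), "range_z" (420x560 float32, m along the optical axis (not along the pixel's ray), 0 where there is no reading), "intrinsics" (3x3 intrinsics, pixels), "k1" (the pictures are not rectified: a ray, as slopes to the right and down, at radius r is drawn at 1 + k1 r^2 times it, then the intrinsics apply), "world_to_cam" (4x4, takes a point from world to camera coordinates). Camera axes: x right, y up, looking along -z (the intrinsics and any distortion apply to the point x, -y, -z); pixel columns grow to the right and rows downward; lengths in m; the calibration is good to about 2 mm. A picture is of the moment at which its call begins.
- close_job(): hands the job in; it is judged then, once.
The state is a dict: "time": time; "joint_positions": joint angles; "dq": joint speeds; "joint_efforts": joint torques, N m; "tcp_pos": TCP position; "tool_rot": TCP orientation; "force": force on the tool from outside, world axes, zero at the start; "ft_torque": the same for the moment, N m; "gripper_width": finger opening in m; "grasp_force": force on a finger pad.
Only numpy, scipy, OpenCV 4.12 (cv2) and the standard library are available. Lean on these libraries where they do the work, as an engineer would, in place of code of your own. Each camera call takes 0.05 s, during which the arm holds its last target. There are 200 camera calls.

## Working session

There is one attempt and no reset: what is moved stays moved. The work goes in short steps, Python scripts to look and compute and a tool call to move; the robot and the scene stay as the last step left them, time stands still between calls to the robot, and variables do not carry over. Pictures are saved under pics/ and viewed, at most 10 in all, crops included, and the job is handed in when it is done.

Besides the shell and the picture viewer there is one more tool, called after "Request:" in YAML: its name, and indented under it one key for each argument. play_rows: Moves the arm, as the interface text tells. Its arguments: {"type":"object","properties":{"plan":{"type":"array"},"claw":{"type":"number"}},"required":["plan"]}

```bash
mkdir -p pics
cat > h.py <<'E'
from workcell import *
import numpy as np, cv2
def cap(n):
    d=get_image(n); d={k:(np.array(v) if not isinstance(v,(float,int)) else v) for k,v in d.items()}
    np.savez('last_%s.npz'%n,**d); return d
def load(n): return dict(np.load('last_%s.npz'%n))
def rays(d,uv):
    K=d['intrinsics'];k=float(d['k1']);uv=np.atleast_2d(uv).astype(float)
    p=cv2.undistortPoints(uv.reshape(-1,1,2),K,np.array([k,0,0,0,0.]))[:,0]
    M=d['world_to_cam'];R=M[:3,:3];t=M[:3,3]
    c=np.c_[p[:,0],-p[:,1],-np.ones(len(p))]
    return -R.T@t, c@R      # origin, dirs (unit depth)
def onplane(d,uv,z):
    o,r=rays(d,uv); return o+r*((z-o[2])/r[:,2])[:,None]
def depthpts(d,uv):
    o,r=rays(d,uv); uv=np.atleast_2d(uv).astype(int); return o+r*d['range_z'][uv[:,1],uv[:,0]][:,None]
def allpts(d):
    h,w=d['range_z'].shape; v,u=np.mgrid[:h,:w]
    P=depthpts(d,np.c_[u.ravel(),v.ravel()]).reshape(h,w,3); P[d['range_z']==0]=np.nan; return P
E
python3 - <<'E'
from h import *
for n in('scene','top'):
    d=cap(n); cv2.imwrite(f'pics/{n}0.png',d['image'][:,:,::-1])
    print(n,d['intrinsics'].tolist(),d['k1'],d['world_to_cam'].round(3).tolist(),(d['range_z']>0).mean())
s=read_state(); print({k:np.round(v,3).tolist() for k,v in s.items()})
E
```

```text
scene [[413.0633858018296, 0.0, 279.2246058851027], [0.0, 413.0633858018296, 204.3019687448301], [0.0, 0.0, 1.0]] -0.015905149017369405 [[0.792, 0.61, -0.015, -0.365], [-0.454, 0.606, 0.653, 0.134], [0.407, -0.51, 0.757, -1.329], [0.0, 0.0, 0.0, 1.0]] 0.9958801020408163
top [[474.3160190267631, 0.0, 277.4986696382858], [0.0, 474.3160190267631, 219.70716650816917], [0.0, 0.0, 1.0]] -0.025453266752500897 [[0.06, -0.998, -0.003, -0.026], [0.976, 0.058, 0.209, -0.517], [-0.208, -0.015, 0.978, -1.182], [0.0, 0.0, 0.0, 1.0]] 0.9959566326530612
{'time': 0.1, 'joint_positions': [1.17, 0.334, 0.04, 1.466, -0.013, 1.343, -0.059], 'dq': [-0.0, -0.001, -0.001, -0.003, -0.0, 0.0, 0.0], 'joint_efforts': [0.004, -66.002, 1.37, -40.647, 0.017, 0.009, 0.0], 'tcp_pos': [0.193, -0.62, 0.248], 'tool_rot': [[0.955, 0.297, -0.001], [0.297, -0.955, 0.001], [-0.0, -0.001, -1.0]], 'force': [-0.182, 0.126, 0.821], 'ft_torque': [-0.057, -0.031, 0.049], 'grasp_force': 0.0, 'gripper_width': 0.085}
```

View pics/scene0.png

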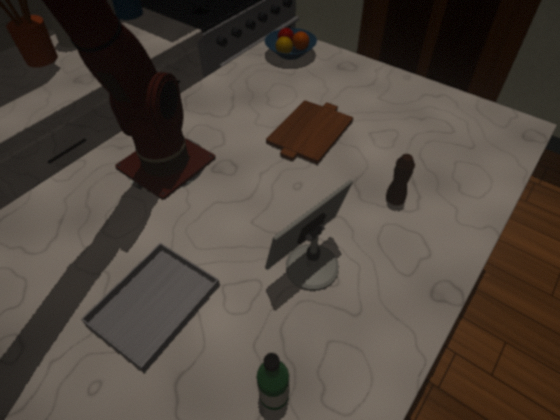

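View pics/top0.png

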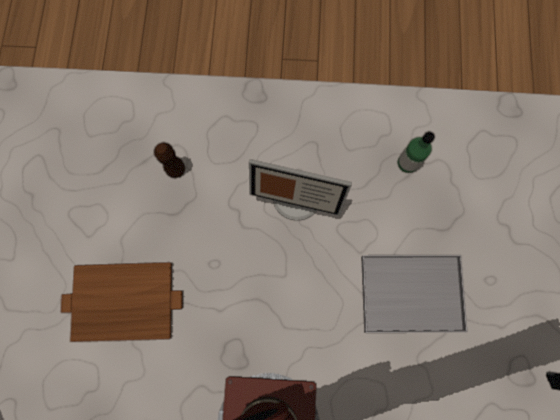

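The scene view shows the screen at (308,222) on its foot at (313,266), the board at (310,132), the mill at (400,182), the oil at (272,382) and the tray at (152,303). In the top view the board is at (121,302), the screen at (298,188), the mill at (170,160), the oil at (415,153) and the tray at (413,293).

```bash
cat > meas.py <<'E'
from h import *
def screen(P,foot,zmin=.05):
    # all depth points near the swivel axis and above the foot -> plane by RANSAC-free SVD w/ trimming
    p=P.reshape(-1,3); p=p[np.isfinite(p).all(1)]
    m=(np.hypot(p[:,0]-foot[0],p[:,1]-foot[1])<.16)&(p[:,2]>zmin)&(p[:,2]<.27); p=p[m]
    q=p
    for _ in range(8):
        c=q.mean(0); n=np.linalg.svd(q-c,full_matrices=False)[2][2]
        e=(p-c)@n; q=p[abs(e)<max(.003,np.percentile(abs(e),70))]
    if n[0]>0 and abs(n[0])>.3:n=-n
    return c,n,q
E
python3 - <<'E'
from meas import *
T=load('top');S=load('scene')
for nm,d,roi in(('top',T,(50,250,200,360)),('scene',S,(250,85,370,170))):
    im=cv2.cvtColor(d['image'],cv2.COLOR_RGB2HSV)
    P=allpts(d)
    print(nm,'counter z',np.nanmedian(P[...,2]))
    x0,y0,x1,y1=roi
    m=np.zeros(im.shape[:2],np.uint8); m[y0:y1,x0:x1]=((im[...,0]<18)&(im[...,1]>90))[y0:y1,x0:x1]*255
    m=cv2.morphologyEx(m,cv2.MORPH_OPEN,np.ones((17,17)))  # drop tabs
    c=max(cv2.findContours(m,0,1)[0],key=cv2.contourArea); r=cv2.boxPoints(cv2.minAreaRect(c))
    q=onplane(d,r,.02); print('board corners',q.round(3).tolist(),'mid',q.mean(0).round(4)); 
    zz=P[...,2][m>0]; print('board z',np.nanmedian(zz),'sides',np.linalg.norm(np.diff(q,axis=0),axis=1).round(3))
    p=P.reshape(-1,3); p=p[np.isfinite(p).all(1)]
    # objects by height bins
    s=(p[:,2]>.008)&(p[:,2]<.3)&(p[:,0]>.25)&(p[:,0]<1.1)&(abs(p[:,1])<.6); s=p[s]
    g=np.zeros((180,260),np.uint8); i=((s[:,0]-.2)/.005).astype(int); j=((s[:,1]+.65)/.005).astype(int); g[i,j]=255
    n,l,st,ce=cv2.connectedComponentsWithStats(cv2.dilate(g,np.ones((3,3))))
    for k in range(1,n):
        if st[k,4]<25: continue
        b=s[l[i,j]==k]; print('obj',b.min(0).round(3),b.max(0).round(3),len(b))
    # foot: points at z 10..20 mm near
    f=p[(p[:,2]>.011)&(p[:,2]<.019)&(p[:,0]>.45)&(p[:,0]<.75)&(abs(p[:,1])<.2)]
    A=np.c_[2*f[:,:2],np.ones(len(f))]
    print('foot pts',len(f),f.min(0).round(3),f.max(0).round(3))
E
```

```text
top counter z -0.000892839497229625
board corners [[0.368, 0.571, 0.02], [0.396, 0.255, 0.02], [0.202, 0.23, 0.02], [0.174, 0.536, 0.02]] mid [0.2848 0.3977 0.02  ]
board z 0.018985591332692286 sides [0.317 0.195 0.307]
obj [ 0.25  -0.495  0.008] [ 0.457 -0.223  0.035] 1183
obj [0.25  0.241 0.008] [0.394 0.56  0.027] 5533
obj [ 0.531 -0.159  0.008] [0.625 0.098 0.241] 3967
obj [0.629 0.272 0.008] [0.685 0.336 0.172] 709
obj [ 0.667 -0.375  0.008] [ 0.742 -0.308  0.204] 919
foot pts 351 [ 0.531 -0.094  0.011] [0.581 0.021 0.019]
scene counter z -0.0005771068373012778
board corners [[0.107, 0.435, 0.02], [0.307, 0.583, 0.02], [0.457, 0.34, 0.02], [0.283, 0.21, 0.02]] mid [0.2886 0.3922 0.02  ]
board z 0.019691893362770108 sides [0.249 0.285 0.218]
obj [ 0.25  -0.492  0.008] [ 0.46  -0.222  0.032] 1620
obj [0.25  0.241 0.008] [0.398 0.561 0.027] 2359
obj [ 0.309 -0.433  0.008] [ 0.359 -0.394  0.009] 8
obj [ 0.376 -0.416  0.008] [ 0.391 -0.395  0.011] 6
obj [ 0.395 -0.459  0.008] [ 0.431 -0.438  0.009] 6
obj [ 0.531 -0.159  0.008] [0.666 0.079 0.238] 4129
obj [0.632 0.272 0.008] [0.688 0.316 0.169] 864
obj [ 0.683 -0.377  0.008] [ 0.745 -0.315  0.203] 1481
foot pts 1444 [ 0.534 -0.108  0.011] [0.666 0.025 0.019]
```

Run:
```python
from meas import *
FO=[]
for n in('top','scene'):
    d=load(n);P=allpts(d).reshape(-1,3);P=P[np.isfinite(P).all(1)]
    b=P[(P[:,2]>.013)&(P[:,2]<.026)&(P[:,0]>.12)&(P[:,0]<.45)&(P[:,1]>.18)&(P[:,1]<.62)]
    print(n,'board',cv2.minAreaRect((b[:,:2]*1000).astype(np.float32)),len(b))
    f=P[(P[:,2]>.011)&(P[:,2]<.0185)&(P[:,0]>.5)&(P[:,0]<.7)&(P[:,1]>-.13)&(P[:,1]<.05)]
    print('foot encl',cv2.minEnclosingCircle((f[:,:2]*1000).astype(np.float32)), cv2.fitEllipse(cv2.convexHull((f[:,:2]*1000).astype(np.float32))))
    c,nn,q=screen(P,(.599,-.042))
    print('screen c',c.round(4),'n',nn.round(4),len(q),'lean',np.degrees(np.arcsin(nn[2])),'az',np.degrees(np.arctan2(nn[1],nn[0])))
    print(q.min(0).round(3),q.max(0).round(3), 'plane offset from axis pt', (c-np.array([.599,-.042,.15]))@nn)
```

```text
top board ((284.3733825683594, 401.4681396484375), (201.03952026367188, 317.9095458984375), 5.551970958709717) 8043
foot encl ((569.7486572265625, -36.287620544433594), 58.64608383178711) ((569.9774169921875, -35.18657684326172), (74.93937683105469, 113.8177490234375), 165.05322265625)
screen c [ 0.5726 -0.0387  0.1663] n [-0.9601  0.1677  0.2237] 3215 lean 12.92919625659797 az 170.0950022685752
[ 0.535 -0.159  0.075] [0.611 0.082 0.241] plane offset from axis pt 0.02952596135890314
scene board ((286.03021240234375, 400.72088623046875), (202.5435333251953, 321.78204345703125), 5.9122185707092285) 3118
foot encl ((599.0474853515625, -42.29902267456055), 67.95893859863281) ((599.2999877929688, -41.82550811767578), (132.13546752929688, 133.73191833496094), 36.5286750793457)
screen c [ 0.5837 -0.0559  0.1807] n [-0.963   0.1722  0.2072] 1709 lean 11.959456745535917 az 169.8606372286969
[ 0.541 -0.159  0.073] [0.62  0.079 0.238] plane offset from axis pt 0.018741115332663028
```

The measurements from both views agree:
- **Swivel axis:** at (0.599, -0.042).
- **Board middle:** at (0.285, 0.401).
- **Screen now:** normal azimuth about 170°, lean about 12.4°.
- **Target:** azimuth 125.3° (45° clockwise), lean 40°.

I'll push the front face at its left end with the fingers shut, then push at the top centre to lean it back.

Request:
play_rows:
  plan: [15,-12,-10,2,45,-38,-20,5,80,-67,-30,8,115,-96,-40,11,150,-125,-50,14,186,-155,-52,16,222,-185,-52,18,258,-215,-52,20,293,-244,-52,22,313,-275,-52,23,333,-306,-52,24,353,-337,-52,25,374,-368,-52,26,394,-399,-52,27,414,-430,-52,27,434,-461,-52,27,456,-495,-52,27,476,-526,-52,27,488,-545,-52,27,494,-554,-52,27]
  claw: 0

```text
time: 2.1
tcp_pos: [0.5002, 0.0576, 0.3001]
tool_rot: [[0.986, -0.166, -0.0], [-0.166, -0.986, 0.001], [-0.001, -0.001, -1.0]]
force: [-0.3, -0.1, 0.7]
gripper_width: -0.0002
grasp_force: 0.0
```

Request:
play_rows:
  plan: [0,0,15,0,0,0,40,0,0,0,65,0,0,0,85,0,0,0,95,0,10,0,95,0,25,0,95,0,40,0,95,0,52,0,95,0,60,0,95,0,65,0,95,0,70,0,95,0,70,0,95,0]

```text
time: 3.4
tcp_pos: [0.5695, 0.0433, 0.2053]
tool_rot: [[0.986, -0.169, -0.0], [-0.169, -0.986, 0.0], [-0.0, -0.0, -1.0]]
force: [-0.0, 0.9, 0.3]
gripper_width: 0.0002
grasp_force: 0.0
```

```bash
cat > chk.py <<'E'
from meas import *
import sys
a=(.599,-.042)
for n in('top','scene'):
    d=cap(n);P=allpts(d).reshape(-1,3);P=P[np.isfinite(P).all(1)]
    s=read_state()['tcp_pos']
    P=P[~((np.hypot(P[:,0]-s[0],P[:,1]-s[1])<float(sys.argv[1]))&(P[:,2]>s[2]-.025))]
    c,nn,q=screen(P,a)
    off=(c-np.array([*a,.15]))@nn
    print(n,'n',nn.round(3),len(q),'lean %.2f az %.2f off %.4f'%(np.degrees(np.arcsin(nn[2])),np.degrees(np.arctan2(nn[1],nn[0])),off))
    cv2.imwrite('pics/chk_%s.png'%n,d['image'][:,:,::-1])
s=read_state();print(s['time'],s['tcp_pos'].round(4),s['force'].round(2),np.degrees(np.arctan2(s['tool_rot'][1,0],s['tool_rot'][0,0])))
E
python3 chk.py .05
```

```text
top n [-0.961  0.159  0.227] 1350 lean 13.11 az 170.58 off 0.0301
scene n [-0.963  0.174  0.206] 1558 lean 11.91 az 169.76 off 0.0187
3.5 [0.569  0.0435 0.2054] [-0.67 -0.72  0.8 ] -9.696422472283546
```

Request:
play_rows:
  plan: [3,0,0,0,6,-1,0,0,9,-1,0,0,11,-1,0,0,13,-1,0,0,15,-2,0,1,17,-2,0,2.5,20,-3,0,5,24,-4,0,7.5,28,-5,0,10,28,-5,0,10]

```text
time: 4.6
tcp_pos: [0.5979, 0.0437, 0.2052]
tool_rot: [[0.941, -0.339, -0.0], [-0.339, -0.941, 0.0], [-0.0, -0.0, -1.0]]
force: [-0.4, -0.7, 0.5]
gripper_width: 0.0003
grasp_force: 0.4
```

```bash
python3 chk.py .05
```

```text
top n [-0.914  0.338  0.225] 965 lean 13.00 az 159.72 off 0.0303
scene n [-0.911  0.352  0.213] 1777 lean 12.31 az 158.89 off 0.0189
4.7 [0.5978 0.0437 0.2053] [-0.6  -0.61 -1.04] -19.6687239111899
```

Request:
play_rows:
  plan: [2,-0.5,0,1,4,-1,0,2.5,7,-2,0,5,11,-3,0,7.5,14,-4,0,10,18,-4.5,0,12.5,22,-5,0,15,25,-5.5,0,17.5,29,-6,0,20,33,-6,0,22.5,37,-6,0,25,40,-5.5,0,27.5,43,-5,0,29,44,-5,0,30,44,-5,0,30]

```text
time: 6.2
tcp_pos: [0.641, 0.0335, 0.2053]
tool_rot: [[0.646, -0.763, 0.0], [-0.763, -0.646, -0.0], [0.0, 0.0, -1.0]]
force: [-1.1, 0.4, 1.0]
gripper_width: -0.0
grasp_force: 0.4
```

```bash
python3 chk.py .05
```

```text
top n [-0.61   0.754  0.244] 112 lean 14.12 az 128.97 off 0.0287
scene n [-0.618  0.754  0.22 ] 2226 lean 12.73 az 129.34 off 0.0192
6.3 [0.641  0.0336 0.2053] [-1.32 -0.24 -0.11] -49.69532921214046
```

Request:
play_rows:
  plan: [2,-0.5,0,1.5,4,-1,0,3,5.5,-2,0,4,5.5,-2,0,4,0,-2,0,4,-12,-2,0,4,-30,-2,0,4,-45,-2,0,4,-50,-2,0,4,-50,-2,0,4]

```text
time: 7.3
tcp_pos: [0.6095, 0.0742, 0.2055]
tool_rot: [[0.594, -0.805, 0.0], [-0.805, -0.594, 0.0], [0.0, -0.001, -1.0]]
force: [0.6, 0.0, 0.8]
gripper_width: 0.0002
grasp_force: 0.0
```

```bash
python3 chk.py .06
```

```text
top n [-0.572  0.788  0.226] 2175 lean 13.07 az 125.99 off 0.0294
scene n [-0.571  0.791  0.219] 2713 lean 12.66 az 125.79 off 0.0192
7.4 [0.6101 0.0729 0.2055] [ 0.04 -0.48 -0.91] -53.679784523581
```

View pics/chk_scene.png

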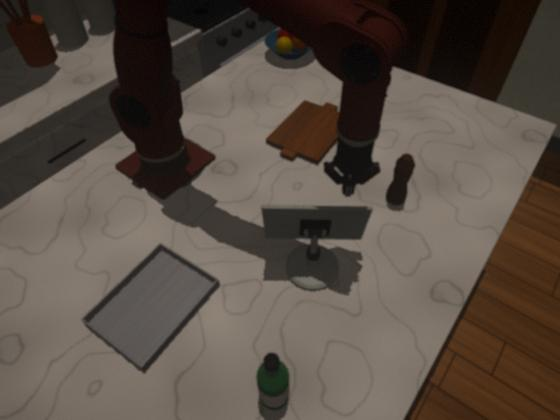

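Request:
play_rows:
  plan: [0,10,-5,0,0,30,-12,0,0,50,-17,0,0,67,-17,0,0,77,-17,0,10,77,-17,0,25,77,-17,0,40,77,-17,0,50,77,-17,0,54,77,-17,0,57,77,-17,0,60,77,-17,0,63,77,-17,0,66,77,-17,0,69,77,-17,0,72,77,-17,0,74,77,-17,0,75,77,-17,0,75,77,-17,0]

```text
time: 9.3
tcp_pos: [0.5919, -0.032, 0.2235]
tool_rot: [[0.593, -0.805, -0.0], [-0.805, -0.593, 0.001], [-0.001, -0.001, -1.0]]
force: [-6.5, 2.1, 10.1]
gripper_width: -0.0008
grasp_force: 4.6
```

```bash
python3 chk.py .06
```

```text
top n [-0.518  0.715  0.47 ] 331 lean 28.01 az 125.95 off 0.0283
scene n [-0.523  0.727  0.445] 1257 lean 26.43 az 125.74 off 0.0190
9.4 [ 0.5919 -0.032   0.2235] [-5.88  2.7   9.54] -53.63484018738291
```

Request:
play_rows:
  plan: [-6,0,0,0,-16,0,-2,0,-20,0,-10,0,-16,0,-18,0,-6,0,-18,0,2,0,-18,0,5,0,-18,0,7,0,-18,0,9,0,-18,0,11,0,-17.5,0,13,0,-17.5,0,15,0,-17,0,17,0,-16.5,0,18,0,-16,0,19,0,-16,0,19,0,-16,0]

```text
time: 11.0
tcp_pos: [0.6027, -0.0482, 0.2379]
tool_rot: [[0.592, -0.806, -0.002], [-0.806, -0.592, 0.001], [-0.002, 0.002, -1.0]]
force: [-5.3, 2.0, 2.2]
gripper_width: 0.0002
grasp_force: 2.1
```

```bash
python3 chk.py .06
```

```text
top n [-0.458  0.673  0.581] 751 lean 35.53 az 124.21 off 0.0313
scene n [-0.56   0.784  0.269] 732 lean 15.58 az 125.53 off -0.0044
11.1 [ 0.6028 -0.0482  0.2379] [-5.14  1.63  1.68] -53.695799367136
```

Request:
play_rows:
  plan: [2,0,0,0,4,0,0.5,0,5,0,1,0,5,0,1,0,0,0,0,0,-15,0,-3,0,-40,0,-8,0,-75,0,-10,0,-110,0,-10,0,-140,0,-10,0,-150,0,-10,0,-150,0,-10,0]

```text
time: 12.3
tcp_pos: [0.5256, 0.0588, 0.2485]
tool_rot: [[0.593, -0.805, 0.001], [-0.805, -0.593, -0.007], [0.007, 0.003, -1.0]]
force: [-0.0, -0.7, 0.2]
gripper_width: 0.0
grasp_force: 0.0
```

```bash
python3 chk.py .09; python3 chk.py .09
```

```text
top n [-0.448  0.617  0.647] 3888 lean 40.29 az 125.96 off 0.0292
scene n [-0.547  0.759  0.352] 903 lean 20.58 az 125.78 off -0.0034
12.4 [0.5253 0.0614 0.2483] [ 0.12  1.04 -0.33] -53.36257050766178
top n [-0.448  0.617  0.647] 3976 lean 40.31 az 125.97 off 0.0292
scene n [-0.547  0.759  0.353] 904 lean 20.64 az 125.77 off -0.0034
12.5 [0.5259 0.0595 0.2483] [ 0.7   0.83 -0.01] -53.51029513780679
```

View pics/chk_scene.png

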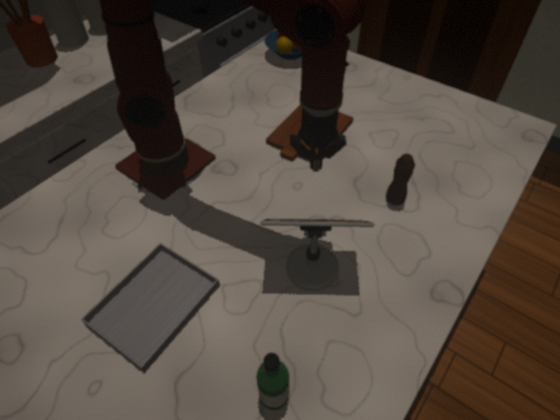

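The screen now leans about 40° and faces azimuth 125.9° (target 125.3°). The scene view shows it nearly edge-on at (318,222), the arm clear at (316,150), and the tray, oil and mill where they were. The board is partly hidden behind the gripper.

```bash
python3 -c "
from workcell import *
print(close_job())"
```

```text
the job is handed in; nothing more can be done
None
```

I turned the recipe screen to within about 0.6° of facing the board's middle and leaned it back to about 40°, with force readings no higher than about 12 N between moves and nothing else touched, and the job is handed in.

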